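Thread the guide rod through the soap press and hold it

ROBOT

A 6-joint arm with a two-finger parallel gripper is mounted at the origin on the work surface. World frame = base frame: x ahead of the robot, y to its left, z up, the work surface at z = 0. Lengths are in mm, angles in rad, forces in N, time in s.
With the tool pointing down it reaches from about 275 to 1000 mm from the base axis. Payload 8.4 kg.
Tool frame: the origin (TCP) lies between the finger pads; the fingertips stand 22 mm ahead of it and the grasp point (between the pads) lies 3 mm ahead of it; z points along the fingers, y is the line along which they close (so a half turn about z gives the same grasp; the last joint's range is limited). The gripper opens to 85 mm and grips with 20 to 120 N. Pads are 22 mm wide; open, the fingers measure 114 mm over their backs; the gripper's body (76 mm by 85 mm) begins 54 mm behind the grasp point. The pads swing forward as they close: fully open they stand 13 mm farther back than shut.
Start: joints at [1.242, 0.353, 1.633, -0, 1.155, -0.002], TCP at [200.632, 591.925, 253.281] pointing down, gripper open.
Joint ranges: [-2.63, 2.63], [-0.92, 2.1], [0.06, 2.66], [-1.3, 4.44], [0, 2.69], [-3.02, 3.02]. Speed limits (rad/s): [2.22, 2.22, 2.79, 3.14, 3.14, 3.14].

INTERFACE

Orientations are given as [roll, pitch, yaw] about the fixed x, y, z axes, in that order (R = Rz(yaw) Ry(pitch) Rx(roll)).
In Python, from rig import r, grab_frame gives the robot as it stands.
- The arm moves only by the shell command python3 -m inch 'ROWS' [FORCE]. ROWS is JSON, a list of rows, each a list of 7 numbers: the turn, a rotation vector about the tool's x, y, z as a fraction of full scale, then the shift along the tool's x, y, z as a fraction of full scale, then the closure, from 0 (fully open) to 1 (shut). In form: [[rx, ry, rz, dx, dy, dz, fingers], ...]. A call has 1 to 8 rows; each row shifts and turns the commanded pose from where the row before left it, along the tool's axes as they then stand; what a row does not reach is not made up. Full scale, the value 1, is 2.5 cm for a shift and pi rad for a turn. A row lasts 1/12 s, in which the tool goes at most 41.7 mm and 7.16 degrees, less where a joint would pass 70% of its speed; a pose out of reach is approached as far as the arm can. A call with a number of a shift or a turn outside -1 to 1 is refused whole. A call with a gripper value outside its range is refused whole. The fingers move at their own pace and stop on an object; FORCE is the grip in N (left out, the last holds). Time passes only in rows, so rows that do not move let the fingers close. It gives the time, the measured TCP pose, the force, the opening and the grip force at its end, in the units of the state.
- r.sense(): the state, without advancing time (a new reading comes with each control period).
- grab_frame(name): name is "side" or "top"; returns a dict with "pixels" (420x560x3 uint8, red, green, blue), "z_map" (420x560 float32, mm along the optical axis (not along the pixel's ray), 0 where there is no reading), "vertical_fov" (degrees; the focal length in pixels is half the picture's height over the tangent of half this angle, whatever the lens; pixels are square), "cx", "cy" (the principal point, pixels), "dist" ([k1, k2, p1, p2, k3] as OpenCV has them; the pictures are not rectified), "cam_to_world" (4x4, takes a point from camera to world coordinates). Camera axes: x right, y down, z forward; pixel columns grow to the right and rows downward; lengths in mm; the calibration is good to about 2 mm. A picture is of the moment at which its call begins.
- r.sign_off(): hands the job in; it is judged then, once.
The state is a dict: "clock": time; "qpos": joint angles; "qvel": joint speeds; "joint_efforts": joint torques, N m; "eef_pos": TCP position; "tcp_rot": TCP orientation; "contact_force": force on the tool from outside, world axes, zero at the start; "wrist_torque": the same for the moment, N m; "opening": opening from 0.0 (shut) to 1.0 (fully open); "grasp_force": force on a finger pad.
Only numpy, scipy, OpenCV 4.12 (cv2) and the standard library are available. Lean on these libraries where they do the work, as an engineer would, in place of code of your own. Each camera call takes 0.05 s, during which the arm holds its last target. There are 200 camera calls.

TASK

Take the long steel rod with the purple knob out of the wooden rack and lower it, from above, through the upper and then the lower bushing of the soap press, so that its tip shows below the lower bushing about half way down the gap to the soap bar. Keep holding it there, still and clear of the soap, and finish while holding it (a colleague will screw the stamp on). Leave the short rod, the soap bar and everything else where they are.

Things in the scene. Friction and masses are not known exactly. Their poses are not given: they have to be found in the camera images.
- press: Fixed soap press: grey base 120 x 170 x 10 mm; two posts 16 mm thick, 62 mm either side, tops at 144 mm, carry two level bars 150 x 44 x 14 mm, undersides 70 and 125 mm above the table. In each bar's middle a 15 mm bore under a brass funnel 8 mm high, 26 mm wide at the mouth; both bores on one upright axis, through the origin (underside of the base, its centre). z up, y along the bars.
- bush_upper (a point): Centre of the brass funnel mouth of the upper bushing, 147 mm above the table; the bore runs straight down below it to 125 mm above the table.
- bush_lower (a point): Centre of the brass funnel mouth of the lower bushing, 92 mm above the table, straight below the upper one; its bore ends below at 70 mm above the table.
- long_rod_knob (a point): Centre of the round purple knob (28 mm diameter, 40 mm tall) on top of the long steel guide rod, 150 mm above the table at the start. The shaft below is 12 mm thick and 120 mm long, its end tapered to 8 mm; its tip lies 140 mm below this point along the rod. z along the rod, up. About 0.11 to 0.2 kg.
- long_rod_tip (a point): Lower end of the long guide rod, on its axis, 140 mm below the knob's centre; z along the rod, up. At the start it stands in the rack, 10 mm above the table.
- rack: Wooden rod rack, fixed to the table, 55 x 180 x 50 mm (x, y, z), with two upright blind holes 40 mm deep and 13.5 mm wide, 60 mm either side of its middle along its y. One holds the long rod, the other the short rod, either way round. Origin: centre of its underside.
- short_rod_knob (a point): Centre of the black knob (28 mm diameter, 40 mm tall) of the short rod (80 mm shaft, 12 mm thick), 110 mm above the table. Stays in the rack.
- soap: Lilac soap bar, 76 x 54 x 22 mm, lying loose on the press's base plate under the bushings; its top is 32 mm above the table. Origin: centre of its underside.
- jug: Clear plastic measuring jug, 104 mm wide, 135 mm high. Origin: centre of its underside.
- oil: Black dropper bottle, 36 mm wide, 85 mm high. Origin: centre of its underside.
- whisk: Steel whisk lying on the table, 220 mm long. Origin: middle of its length, at table height.
- bowl: Steel mixing bowl, 170 mm wide, 60 mm high. Origin: centre of its underside.

How it is judged (in metres and radians):
On the way, in this order (a step that is already met when the one before it is completed fails the run):
1. the long rod has been lifted clear of the rack (height (world z) of long_rod_tip above 0.055 m and contact force between the fingers and long_rod above 0.5 N), for 0.1 s.
2. its tip has come down through the upper bushing and is above or in the lower one (z of long_rod_tip in the frame of press between 0.07 and 0.125 m and horizontal distance between long_rod_tip and bush_upper below 0.009 m and angle between long_rod_knob's own z axis and vertical below 0.15 rad), for 0.04 s.
At the end, for the whole second after the job is handed in: Fingers hold the long rod still (<20 mm/s) and upright (0.08 rad) through both bushings (tip within 6 mm of the axis, knob 10 mm), tip 38 to 64 mm above the table (6 mm or more below the lower bar and above the soap), not touching the soap; soap within 15 mm, others 30 mm of their starts (z of long_rod_tip in the frame of press between 0.038 and 0.064 m and horizontal distance between long_rod_tip and bush_lower below 0.006 m and horizontal distance between long_rod_knob and bush_upper below 0.01 m and angle between long_rod_knob's own z axis and vertical below 0.08 rad and contact force between the fingers and long_rod above 1 N and contact force between long_rod and soap below 0.1 N and linear speed of long_rod below 0.02 m/s and distance of each of short_rod_knob, jug, oil, whisk, bowl from where it was at the start of the episode below 0.03 m and distance of soap from where it was at the start of the episode below 0.015 m); the arm keeps its last pose, push and grip.
It fails at once if the rod is pushed against the soap bar (contact force between long_rod and soap above 2 N).
It fails at once if a bystander is moved away (soap bar over 15 mm, others over 30 mm) (distance of any of short_rod_knob, jug, oil, whisk, bowl from where it was at the start of the episode above 0.03 m or distance of soap from where it was at the start of the episode above 0.015 m).
It also fails if it takes over 46 s, if anything falls off the work surface, if the arm or the gripper's body presses on something with over 40 N, if the wrist force passes 120 N, or if a joint passes its speed limit or range.

## Working session

There is one attempt and no reset: what is moved stays moved. The work goes in short steps, Python scripts to look and compute and a shell command to move; the robot and the scene stay as the last step left them, time stands still between calls to the robot, and variables do not carry over. Pictures are saved under pics/ and viewed, at most 10 in all, crops included, and the job is handed in when it is done.

```bash
mkdir -p pics; cat > h.py <<'E'
import numpy as np, cv2
from rig import r, grab_frame
def cloud(f):
    h,w=f["z_map"].shape; F=h/2/np.tan(np.radians(f["vertical_fov"])/2)
    K=np.array([[F,0,f["cx"]],[0,F,f["cy"]],[0,0,1.]])
    u,v=np.meshgrid(np.arange(w),np.arange(h))
    p=cv2.undistortPoints(np.stack([u,v],-1).reshape(-1,1,2).astype(float),K,np.array(f["dist"],float)).reshape(h,w,2)
    z=f["z_map"].astype(float)
    P=np.dstack([p[...,0]*z,p[...,1]*z,z]); T=np.array(f["cam_to_world"])
    W=P@T[:3,:3].T+T[:3,3]; W[z==0]=np.nan
    return W
def save(f,n): cv2.imwrite("pics/"+n,f["pixels"][...,::-1])
E
python3 - <<'E'
from h import *
for n in("side","top"):
    f=grab_frame(n); save(f,n+"0.png"); W=cloud(f); np.savez("f_"+n,W=W,p=f["pixels"])
    print(n,np.round(f["cam_to_world"],2).tolist(),f["vertical_fov"],f["dist"])
s=r.sense(); print(s)
E
```

```text
side [[0.66, -0.48, 0.58, -12.62], [-0.75, -0.4, 0.52, -429.99], [-0.02, -0.78, -0.62, 804.03], [0.0, 0.0, 0.0, 1.0]] 53.6129857495945 [-0.04749449  0.          0.          0.          0.        ]
top [[-0.01, -0.99, 0.13, 487.35], [-1.0, 0.01, -0.01, 136.31], [0.01, -0.13, -0.99, 1119.58], [0.0, 0.0, 0.0, 1.0]] 57.430091767255405 [-0.10244707  0.          0.          0.          0.        ]
{'clock': 0.1, 'qpos': array([ 1.24156565e+00,  3.53602910e-01,  1.63403431e+00,  4.85753065e-05,
        1.15521935e+00, -2.40624179e-03]), 'qvel': array([ 0.00027554, -0.00054904, -0.00197651,  0.00169925,  0.00297809,
        0.0007791 ]), 'joint_efforts': array([-6.62565599e-04, -6.06354046e+01, -3.42818499e+01, -5.88821808e-05,
        3.93592607e-03, -4.16819671e-05]), 'eef_pos': array([200.5115077 , 591.54844895, 252.63263507]), 'tcp_rot': array([-3.14032885e+00, -4.74570689e-05,  2.81474855e+00]), 'contact_force': array([ 0.7403335 , -0.44486444,  0.4340026 ]), 'wrist_torque': array([-0.0046914 , -0.00824247,  0.04468222]), 'grasp_force': 0.0, 'opening': 1.0027404170174146}
```

View pics/side0.png

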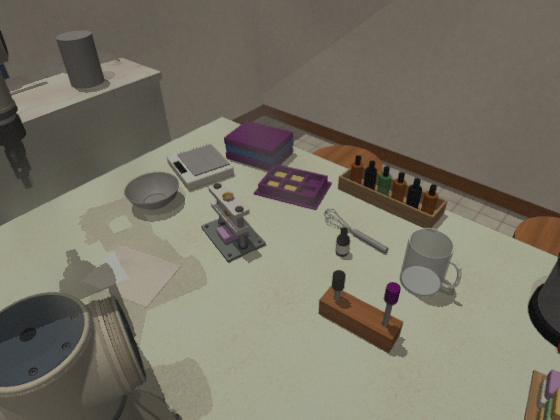

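View pics/top0.png

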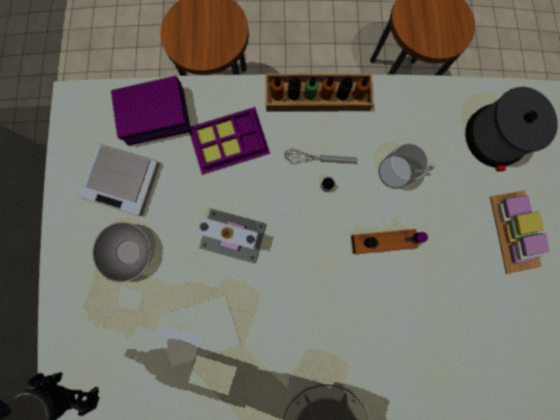

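Side view: purple knob at (392,293), black knob at (338,280), upper funnel at (228,197). Top view: purple knob (421,238), black knob (371,242), funnel (228,233), with image up = +x and right = -y. The jug at (400,170) stands off the rack.

```bash
cat >> h.py <<'E'
def proj(f,P):
    h,w=f["z_map"].shape; F=h/2/np.tan(np.radians(f["vertical_fov"])/2)
    K=np.array([[F,0,f["cx"]],[0,F,f["cy"]],[0,0,1.]]); T=np.linalg.inv(np.array(f["cam_to_world"]))
    return cv2.projectPoints(np.atleast_2d(P).astype(float),cv2.Rodrigues(T[:3,:3])[0],T[:3,3],K,np.array(f["dist"],float))[0][:,0]
def stat(n,W,m):
    q=W[m]; q=q[~np.isnan(q[:,0])]
    if len(q): print(n,len(q),"med",np.median(q,0).round(1),"min",q.min(0).round(1),"max",q.max(0).round(1))
    return q
E
python3 - <<'E'
from h import *
for n in("side","top"):
    d=np.load(f"f_{n}.npz"); W=d["W"]; hsv=cv2.cvtColor(d["p"],cv2.COLOR_RGB2HSV); H,S,V=[hsv[...,i].astype(int) for i in range(3)]
    z=W[...,2]; v,u=np.mgrid[:420,:560]
    def box(a,b,c,e): return (u>=a)&(u<=b)&(v>=c)&(v<=e)
    pur=(H>135)&(H<165)&(S>120)
    B=dict(side=[(375,410,275,312),(325,350,268,298),(318,405,285,350),(205,255,180,225),(200,270,195,262)],
           top=[(405,435,225,250),(360,383,232,252),(345,435,222,260),(195,260,205,265),(195,260,205,265)])[n]
    q=stat(n+" purple",W,box(*B[0])&pur&(z>120)&(z<180))
    stat(n+" purple top",W,box(*B[0])&(z>166)&(z<176))
    stat(n+" black",W,box(*B[1])&(z>85)&(z<140)); stat(n+" black top",W,box(*B[1])&(z>126)&(z<136))
    q=stat(n+" rack top",W,box(*B[2])&(abs(z-50)<4)); print(cv2.minAreaRect(q[:,:2].astype(np.float32)))
    q=stat(n+" bar",W,box(*B[3])&(abs(z-139)<4)); print(cv2.minAreaRect(q[:,:2].astype(np.float32)))
    brass=(H>8)&(H<28)&(S>90)
    stat(n+" brass",W,box(*B[3])&brass&(z>120)&(z<160))
    q=stat(n+" base",W,box(*B[4])&(abs(z-10)<3)); print(cv2.minAreaRect(q[:,:2].astype(np.float32)))
E
for n in side top; do python3 -c "
import cv2
i=cv2.imread('pics/${n}0.png'); c=(180,270,165,270) if '$n'=='side' else (190,270,200,270)
cv2.imwrite('pics/${n}_c.png',cv2.resize(i[c[2]:c[3],c[0]:c[1]],None,fx=7,fy=5.5 if 0 else 7,interpolation=cv2.INTER_CUBIC)[:600])"; done
```

```text
side purple 251 med [ 520.7 -240.2  164.8] min [ 514.7 -251.1  130.6] max [ 542.3 -225.   172.3]
side purple top 133 med [ 527.8 -237.1  169.3] min [ 515.5 -251.1  166.2] max [ 542.3 -223.7  172.3]
side black 243 med [ 513.7 -121.7  122.1] min [ 506.6 -132.1   91.2] max [ 533.3 -105.   132.5]
side black top 108 med [ 519.9 -118.3  129.7] min [ 507.  -132.1  126.1] max [ 533.3 -105.   132.5]
side rack top 1587 med [ 521.6 -184.    49.7] min [ 490.5 -268.4   46. ] max [560.9 -86.4  53.9]
((525.0584716796875, -177.10647583007812), (60.190608978271484, 180.6780242919922), 3.7522997856140137)
side bar 507 med [546.6 246.1 139.3] min [509.  181.4 135. ] max [592.  338.8 142.9]
((549.158447265625, 258.7108459472656), (154.4624481201172, 46.902557373046875), 73.95436096191406)
side brass 64 med [551.1 261.9 144.6] min [534.4 244.6 136.8] max [564.  271.8 150. ]
side base 875 med [521.9 223.9  10. ] min [471.  161.4   7.1] max [738.1 357.2  13. ]
((602.6553344726562, 249.07327270507812), (183.06869506835938, 242.5457763671875), 79.89813232421875)
top purple 106 med [ 529.4 -229.8  167.9] min 
[... 295 characters left out ...]
10.1 -130.3  126.2] max [ 533.7 -103.3  133.2]
top rack top 977 med [ 524.8 -180.5   49.3] min [ 493.1 -269.6   46. ] max [558.2 -87.   54. ]
((526.0443115234375, -178.37933349609375), (55.710487365722656, 179.4408416748047), 3.9437525272369385)
top bar 821 med [550.5 260.  138.1] min [509.4 183.2 135.1] max [590.3 335.  143. ]
((550.3040161132812, 258.81085205078125), (150.33103942871094, 44.07137680053711), 74.3857421875)
top brass 85 med [550.2 259.6 143.4] min [535.2 243.8 131.4] max [563.3 272.3 148.7]
top base 1006 med [531.2 258.8   9.2] min [472.1 177.6   7. ] max [630.3 355.3  13. ]
((550.1273193359375, 258.93023681640625), (170.4519805908203, 120.16769409179688), 74.13465881347656)
```

View pics/top_c.png

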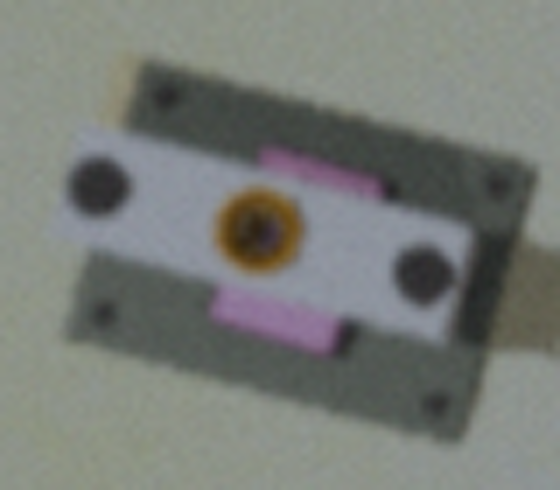

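Cropped top view: the brass funnel's dark bore is at about (255,231) in the crop, i.e. (226.5,233) in the full picture, and the soap shows on both sides of the bar. The two cameras agree to about 1 mm: press axis (550.2, 259), long rod (529.5, -237.3), and heights as stated.

```bash
cat >> h.py <<'E'
from scipy.spatial.transform import Rotation as Ro
def go(t,rpy=None):
    s=r.sense(); R=Ro.from_euler("xyz",s["tcp_rot"])
    d=R.inv().apply(np.array(t)-s["eef_pos"]); print("t",s["clock"],"pos",s["eef_pos"].round(1),"rot",s["tcp_rot"].round(3),"units",(d/25).round(2))
    tgt=Ro.from_euler("xyz",[np.pi,0,s["tcp_rot"][2]]); print("level turn units",((R.inv()*tgt).as_rotvec()/np.pi).round(4))
E
python3 -c "
from h import *
go([529.5,-237.3,252.6])
d=np.load('f_top.npz')['W']; print(d[150:195:11,385:430:11].round(0).tolist())"
```

```text
t 0.1 pos [200.5 591.5 252.6] rot [-3.14  -0.     2.815] units [-23.11 -27.17   0.03]
level turn units [-0.0004 -0.      0.    ]
[[[803.0, -203.0, -1.0], [779.0, -210.0, 82.0], [781.0, -244.0, 76.0], [772.0, -263.0, 109.0], [803.0, -341.0, 0.0]], [[750.0, -179.0, 73.0], [768.0, -234.0, 2.0], [764.0, -264.0, 15.0], [750.0, -275.0, 73.0], [768.0, -338.0, 1.0]], [[720.0, -180.0, 64.0], [704.0, -188.0, 135.0], [733.0, -266.0, 3.0], [718.0, -273.0, 73.0], [734.0, -338.0, -3.0]], [[697.0, -191.0, 21.0], [687.0, -208.0, 70.0], [684.0, -234.0, 87.0], [700.0, -300.0, -2.0], [699.0, -333.0, 2.0]], [[667.0, -196.0, -0.0], [667.0, -230.0, -1.0], [667.0, -263.0, -0.0], [666.0, -296.0, 2.0], [666.0, -332.0, -2.0]]]
```

```bash
A='[0,0,0,-0.64,-0.75,0,0]'; python3 -m inch '[[0,0,0,-0.3,-0.35,0,0],[0,0,0,-0.64,-0.75,0,0],[0,0,0,-0.64,-0.75,0,0],[0,0,0,-0.64,-0.75,0,0],[0,0,0,-0.64,-0.75,0,0],[0,0,0,-0.64,-0.75,0,0],[0,0,0,-0.64,-0.75,0,0],[0,0,0,-0.64,-0.75,0,0]]'
python3 -m inch '[[0,0,0,-0.64,-0.75,0,0],[0,0,0,-0.64,-0.75,0,0],[0,0,0,-0.64,-0.75,0,0],[0,0,0,-0.64,-0.75,0,0],[0,0,0,-0.64,-0.75,0,0],[0,0,0,-0.64,-0.75,0,0],[0,0,0,-0.64,-0.75,0,0],[0,0,0,-0.64,-0.75,0,0]]'
python3 -m inch '[[0,0,0,-0.64,-0.75,0,0],[0,0,0,-0.64,-0.75,0,0],[0,0,0,-0.64,-0.75,0,0],[0,0,0,-0.64,-0.75,0,0],[0,0,0,-0.64,-0.75,0,0],[0,0,0,-0.64,-0.75,0,0],[0,0,0,-0.64,-0.75,0,0],[0,0,0,-0.64,-0.75,0,0]]'
python3 -m inch '[[0,0,0,-0.64,-0.75,0,0],[0,0,0,-0.64,-0.75,0,0],[0,0,0,-0.64,-0.75,0,0],[0,0,0,-0.64,-0.75,0,0],[0,0,0,-0.64,-0.75,0,0],[0,0,0,-0.64,-0.75,0,0],[0,0,0,-0.64,-0.75,0,0],[0,0,0,-0.64,-0.75,0,0]]'
python3 -c "
from h import *
go([529.5,-237.3,252.6])"
```

```text
clock: 0.77
eef_pos: [269.0, 418.9, 253.0]
tcp_rot: [-3.141, 0.0, 2.815]
contact_force: [0.2, -0.1, 0.9]
opening: 0.999
grasp_force: 0.0
clock: 1.43
eef_pos: [341.7, 235.9, 253.1]
tcp_rot: [-3.141, -0.0, 2.815]
contact_force: [-0.7, 0.3, -0.2]
opening: 1.0
grasp_force: 0.0
clock: 2.1
eef_pos: [414.5, 53.0, 253.2]
tcp_rot: [-3.141, -0.0, 2.815]
contact_force: [0.6, 1.0, 0.4]
opening: 1.001
grasp_force: 0.0
clock: 2.77
eef_pos: [487.4, -130.0, 253.1]
tcp_rot: [-3.141, -0.001, 2.815]
contact_force: [0.0, 1.0, -0.3]
opening: 1.0
grasp_force: 0.0
t 2.7667 pos [ 487.4 -130.   253.1] rot [-3.141e+00 -1.000e-03  2.815e+00] units [-2.97 -3.53  0.02]
level turn units [-0.0001 -0.0002  0.    ]
```

```bash
python3 -m inch '[[0,0,0,-0.6,-0.7,0,0],[0,0,0,-0.6,-0.7,0,0],[0,0,0,-0.6,-0.7,0,0],[0,0,0,-0.6,-0.7,0,0],[0,0,0,-0.4,-0.5,0,0],[0,0,0,-0.17,-0.23,0,0],[0,0,0,0,0,0,0]]'
python3 - <<'E'
from h import *
go([529.5,-237.3,153])
f=grab_frame("side"); p=f["pixels"]; W=cloud(f); hsv=cv2.cvtColor(p,cv2.COLOR_RGB2HSV)
m=(hsv[...,0]>135)&(hsv[...,0]<165)&(hsv[...,1]>120)&(abs(W[...,2]-150)<30)&(W[...,1]<-200)
stat("p",W,m); stat("ptop",W,m&(W[...,2]>167))
cv2.imwrite("pics/s1.png",cv2.resize(p[200:360,290:490],None,fx=3,fy=3)[...,::-1])
E
```

```text
clock: 3.35
eef_pos: [529.8, -236.9, 253.0]
tcp_rot: [-3.141, -0.0, 2.813]
contact_force: [-0.2, -0.3, 0.2]
opening: 0.998
grasp_force: 0.0
t 3.35 pos [ 529.8 -236.9  253. ] rot [-3.141 -0.     2.813] units [ 0.01 -0.02  4.  ]
level turn units [-0.     -0.0001  0.    ]
p 250 med [ 520.8 -240.1  165.1] min [ 514.  -250.9  134.6] max [ 541.5 -225.8  172.4]
ptop 114 med [ 527.2 -237.8  169.5] min [ 514.  -250.3  167. ] max [ 541.5 -225.8  172.4]
```

View pics/s1.png

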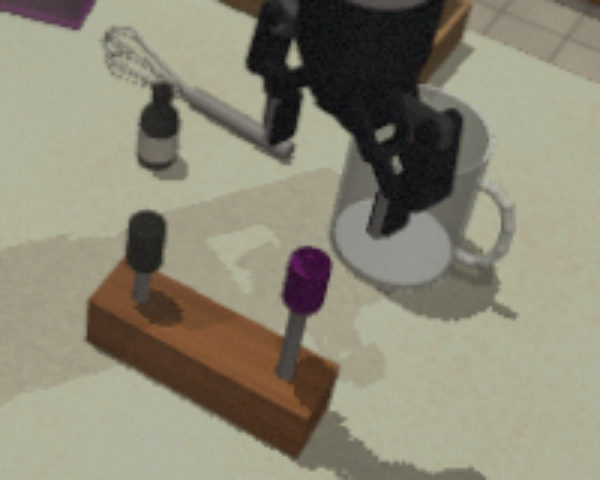

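The open gripper sits above the purple knob at crop (307,280), with the fingers either side. I'll descend and grip.

```bash
python3 -m inch '[[0,0,0,0,0,0.5,0],[0,0,0,0,0,0.8,0],[0,0,0,0,0,0.8,0],[0,0,0,0,0,0.8,0],[0,0,0,0,0,0.6,0],[0,0,0,0,0,0.4,0],[0,0,0,0,0,0.1,0],[0,0,0,0,0,0,0]]' 50
python3 -m inch '[[0,0,0,0,0,0,0.3],[0,0,0,0,0,0,0.5],[0,0,0,0,0,0,0.7],[0,0,0,0,0,0,0.9],[0,0,0,0,0,0,1],[0,0,0,0,0,0,1],[0,0,0,0,0,0,1],[0,0,0,0,0,0,1]]' 50
```

```text
clock: 4.07
eef_pos: [529.6, -235.1, 153.0]
tcp_rot: [3.141, -0.001, 2.815]
contact_force: [0.2, 0.3, 0.0]
opening: 1.0
grasp_force: 0.0
clock: 4.73
eef_pos: [530.5, -236.1, 153.9]
tcp_rot: [-3.142, 0.001, 2.815]
contact_force: [0.4, 1.4, 6.2]
opening: 0.314
grasp_force: 48.8
```

```bash
python3 -m inch '[[0,0,0,0,0,0,1],[0,0,0,0,0,-0.2,1],[0,0,0,0,0,-0.4,1],[0,0,0,0,0,-0.4,1],[0,0,0,0,0,-0.4,1],[0,0,0,0,0,-0.4,1],[0,0,0,0,0,-0.4,1],[0,0,0,0,0,-0.4,1]]' 60
python3 -m inch '[[0,0,0,0,0,-0.6,1],[0,0,0,0,0,-0.8,1],[0,0,0,0,0,-0.8,1],[0,0,0,0,0,-0.8,1],[0,0,0,0,0,-0.8,1],[0,0,0,0,0,-0.6,1],[0,0,0,0,0,-0.3,1],[0,0,0,0,0,0,1]]' 60
python3 -c "
from h import *
go([550.2,259,323])"
```

```text
clock: 5.4
eef_pos: [530.1, -235.9, 219.6]
tcp_rot: [-3.142, 0.0, 2.815]
contact_force: [0.5, -0.0, -1.0]
opening: 0.313
grasp_force: 59.1
clock: 6.07
eef_pos: [530.7, -236.2, 338.1]
tcp_rot: [-3.141, 0.003, 2.815]
contact_force: [0.0, 0.2, -1.3]
opening: 0.31
grasp_force: 59.1
t 6.0667 pos [ 530.7 -236.2  338.1] rot [-3.141e+00  3.000e-03  2.815e+00] units [ 5.62 19.01  0.58]
level turn units [-0.0001  0.0011 -0.    ]
```

```bash
python3 -m inch '[[0,0,0,0.06,0.2,0,1],[0,0,0,0.14,0.5,0,1],[0,0,0,0.22,0.75,0,1],[0,0,0,0.22,0.75,0,1],[0,0,0,0.22,0.75,0,1],[0,0,0,0.22,0.75,0,1],[0,0,0,0.22,0.75,0,1],[0,0,0,0.22,0.75,0,1]]'
python3 -m inch '[[0,0,0,0.22,0.75,0,1],[0,0,0,0.22,0.75,0,1],[0,0,0,0.22,0.75,0,1],[0,0,0,0.22,0.75,0,1],[0,0,0,0.22,0.75,0,1],[0,0,0,0.22,0.75,0,1],[0,0,0,0.22,0.75,0,1],[0,0,0,0.22,0.75,0,1]]'
python3 -m inch '[[0,0,0,0.22,0.75,0,1],[0,0,0,0.22,0.75,0,1],[0,0,0,0.22,0.75,0,1],[0,0,0,0.22,0.75,0,1],[0,0,0,0.22,0.75,0,1],[0,0,0,0.22,0.75,0,1],[0,0,0,0.22,0.75,0,1],[0,0,0,0.22,0.75,0,1]]'
python3 -m inch '[[0,0,0,0.2,0.7,0,1],[0,0,0,0.18,0.6,0,1],[0,0,0,0.06,0.2,0,1],[0,0,0,0,0,0,1],[0,0,0,0,0,0,1],[0,0,0,0,0,0,1]]'
python3 - <<'E'
from h import *
go([550.2,259,323])
for n in("side","top"):
    f=grab_frame(n); W=cloud(f); np.savez("g_"+n,W=W,p=f["pixels"],P=0); p=f["pixels"]
    if n=="side":
        c=np.array([proj(f,[550.2,259,z])[0] for z in(335,195,147)]); print(c.round(1))
        u,v=c.mean(0).astype(int); print(u,v)
        cv2.imwrite("pics/s2.png",cv2.resize(p[v-70:v+70,u-60:u+60],None,fx=4,fy=4)[...,::-1])
    q=W.reshape(-1,3)
    near=(np.hypot(q[:,0]-550,q[:,1]-259)<25)
    for a,b in((197,210),(210,225),(225,240),(240,255),(255,270),(270,285),(285,300),(300,312)):
        k=q[near&(q[:,2]>a)&(q[:,2]<b)]
        if len(k)>2: print(n,a,b,len(k),np.median(k,0).round(1),k.min(0).round(1),k.max(0).round(1))
E
```

```text
clock: 6.73
eef_pos: [535.0, -98.5, 334.4]
tcp_rot: [3.142, -0.002, 2.815]
contact_force: [-0.0, -0.2, -0.9]
opening: 0.311
grasp_force: 59.1
clock: 7.4
eef_pos: [541.1, 57.5, 334.5]
tcp_rot: [-3.141, -0.002, 2.815]
contact_force: [0.0, -0.3, -1.6]
opening: 0.312
grasp_force: 59.1
clock: 8.07
eef_pos: [547.4, 213.5, 334.3]
tcp_rot: [-3.14, -0.002, 2.815]
contact_force: [0.6, 0.2, -2.0]
opening: 0.313
grasp_force: 59.1
clock: 8.57
eef_pos: [550.2, 250.1, 335.6]
tcp_rot: [-3.141, -0.0, 2.814]
contact_force: [-1.1, 0.2, -0.4]
opening: 0.314
grasp_force: 59.2
t 8.5667 pos [550.2 250.1 335.6] rot [-3.141 -0.     2.814] units [0.11 0.34 0.5 ]
level turn units [-0.0002 -0.0001  0.    ]
[[219.7 131.3]
 [225.7 179.9]
 [227.5 194.8]]
224 168
side 197 210 23 [547.4 245.7 203.2] [543.7 240.8 197.2] [554.5 253.  209.6]
side 210 225 20 [547.3 245.9 217.2] [544.  240.3 211.3] [556.2 249.1 223.3]
side 225 240 26 [546.8 245.3 232.1] [542.9 242.3 225.5] [553.9 252.8 239.5]
side 240 255 27 [547.7 246.2 247.9] [543.6 241.1 240.6] [552.4 252.5 254.5]
side 255 270 23 [547.4 244.5 262.4] [543.  241.  255.9] [554.2 249.8 269.5]
side 270 285 28 [546.9 244.9 277.1] [544.1 241.7 270.2] [554.5 253.3 284.5]
side 285 300 27 [547.2 245.1 292.1] [543.9 241.8 285. ] [555.4 254.3 300. ]
side 300 312 12 [547.6 245.5 302.8] [543.6 240.1 300.1] [553.3 253.1 307.3]
```

View pics/s2.png

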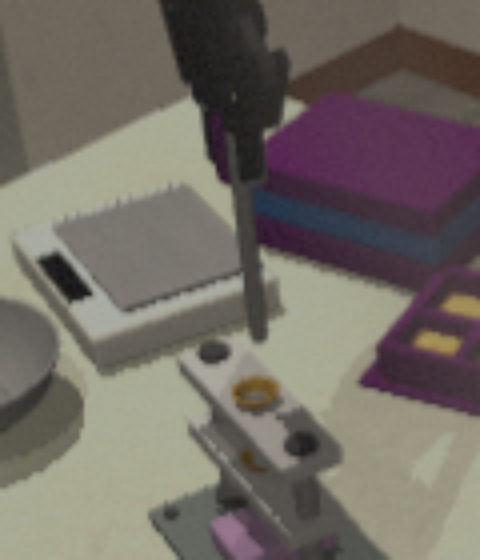

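The rod hangs upright in crop (240,140)-(258,335), tip just behind and above the funnel at (255,393). It needs about 9 mm more in +y. I'll shift, lower to just above the funnel, and check.

```bash
python3 -m inch '[[0,0,0,0.06,0.18,0,1],[0,0,0,0.06,0.18,0,1],[0,0,0,0,0,0.3,1],[0,0,0,0,0,0.5,1],[0,0,0,0,0,0.4,1],[0,0,0,0,0,0.2,1],[0,0,0,0,0,0,1],[0,0,0,0,0,0,1]]'
python3 - <<'E'
from h import *
go([550,259.3,194])
f=grab_frame("side"); W=cloud(f); p=f["pixels"]; q=W.reshape(-1,3)
near=(np.hypot(q[:,0]-550,q[:,1]-259)<25)
for a,b in((157,185),(185,210),(210,235),(235,262)):
    k=q[near&(q[:,2]>a)&(q[:,2]<b)]; print(a,b,len(k),np.median(k,0).round(1),k.mean(0).round(1))
hsv=cv2.cvtColor(p,cv2.COLOR_RGB2HSV); 
br=(hsv[...,0]>8)&(hsv[...,0]<28)&(hsv[...,1]>90)&(W[...,2]>138)&(W[...,2]<152)&(np.hypot(W[...,0]-550,W[...,1]-259)<20)
v,u=np.nonzero(br); print("brass px",u.min(),u.max(),v.min(),v.max(),u.mean(),v.mean())
print(proj(f,[[550.2,259,147],[550.2,259,170]]).round(1))
# rod edges in rows, same height vs. axis prediction
for z in (160,175,190,210,235):
    m=near.reshape(W.shape[:2])&(abs(W[...,2]-z)<8); v,u=np.nonzero(m)
    print(z,u.mean().round(2),v.mean().round(1),proj(f,[550.2,259,z]).round(1))
cv2.imwrite("pics/s3.png",cv2.resize(p[130:235,170:290],None,fx=5,fy=5,interpolation=cv2.INTER_CUBIC)[...,::-1])
E
```

```text
clock: 9.33
eef_pos: [550.3, 260.1, 300.1]
tcp_rot: [-3.141, -0.001, 2.815]
contact_force: [0.2, 1.5, -1.7]
opening: 0.313
grasp_force: 59.2
t 9.3333 pos [550.3 260.1 300.1] rot [-3.141e+00 -1.000e-03  2.815e+00] units [-0.   -0.03  4.24]
level turn units [-0.0003 -0.0003  0.    ]
157 185 37 [547.4 255.5 172. ] [547.9 255.8 171.6]
185 210 36 [547.1 255.1 195.7] [547.7 255.6 197. ]
210 235 42 [547.  255.1 222.2] [547.9 256.  222.2]
235 262 44 [547.2 255.  248.5] [547.9 256.  248.6]
brass px 222 232 192 199 226.98214285714286 195.57142857142858
[[227.5 194.8]
 [226.6 187.8]]
160 227.2 190.6 [[227.  190.9]]
175 226.67 187.2 [[226.4 186.2]]
190 226.04 182.3 [[225.9 181.5]]
210 225.14 175.8 [[225.1 175.1]]
235 224.08 167.5 [[224.  166.8]]
```

View pics/s3.png

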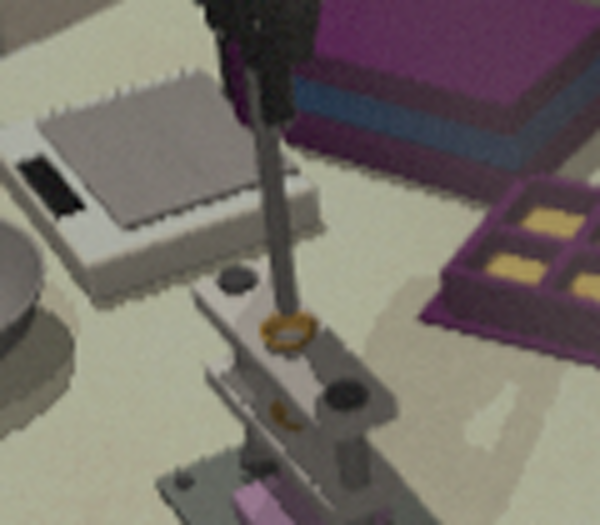

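The rod's tip is at crop (287,308), right over the funnel at (288,330), aligned to within about 1 mm. I'll lower it slowly while watching the force.

```bash
python3 -m inch '[[0,0,0,0,0,0.15,1],[0,0,0,0,0,0.15,1],[0,0,0,0,0,0.15,1],[0,0,0,0,0,0.15,1],[0,0,0,0,0,0.15,1],[0,0,0,0,0,0.15,1],[0,0,0,0,0,0.15,1],[0,0,0,0,0,0,1]]'
```

```text
clock: 10.05
eef_pos: [550.0, 260.1, 273.5]
tcp_rot: [-3.141, -0.001, 2.815]
contact_force: [-0.4, -1.1, -1.5]
opening: 0.313
grasp_force: 59.2
```

```bash
python3 -m inch '[[0,0,0,0,0,0.15,1],[0,0,0,0,0,0.15,1],[0,0,0,0,0,0.15,1],[0,0,0,0,0,0.15,1],[0,0,0,0,0,0.1,1],[0,0,0,0,0,0,1]]'
```

```text
clock: 10.55
eef_pos: [550.1, 260.2, 256.3]
tcp_rot: [-3.141, -0.001, 2.815]
contact_force: [0.3, 0.3, -0.8]
opening: 0.313
grasp_force: 59.2
```

```bash
python3 -m inch '[[0,0,0,0,0,0.15,1],[0,0,0,0,0,0.15,1],[0,0,0,0,0,0.15,1],[0,0,0,0,0,0.15,1],[0,0,0,0,0,0.15,1],[0,0,0,0,0,0.15,1],[0,0,0,0,0,0.15,1],[0,0,0,0,0,0,1]]'
```

```text
clock: 11.22
eef_pos: [550.1, 260.1, 229.8]
tcp_rot: [-3.141, -0.001, 2.815]
contact_force: [0.2, 0.3, -1.3]
opening: 0.313
grasp_force: 59.2
```

```bash
python3 -m inch '[[0,0,0,0,0,0.15,1],[0,0,0,0,0,0.15,1],[0,0,0,0,0,0.15,1],[0,0,0,0,0,0.15,1],[0,0,0,0,0,0.15,1],[0,0,0,0,0,0.1,1],[0,0,0,0,0,0,1],[0,0,0,0,0,0,1]]'
python3 - <<'E'
from h import *
go([550,260,194])
f=grab_frame("side"); W=cloud(f); p=f["pixels"]; q=W.reshape(-1,3)
hsv=cv2.cvtColor(p,cv2.COLOR_RGB2HSV)
near=np.hypot(W[...,0]-550,W[...,1]-259)<25
k=stat("rod below",W,near&(W[...,2]>36)&(W[...,2]<70)); print(np.sort(k[:,2]).round(0)[:20])
m=near&(hsv[...,0]>135)&(hsv[...,0]<165)&(hsv[...,1]>120)&(W[...,2]>150)&(W[...,2]<235); stat("knob",W,m)
k=stat("rod mid",W,near&(W[...,2]>150)&(W[...,2]<200))
print(proj(f,[[550,260,z] for z in(51,60,70)]).round(1).tolist())
cv2.imwrite("pics/s4.png",cv2.resize(p[150:265,170:290],None,fx=5,fy=5,interpolation=cv2.INTER_CUBIC)[...,::-1])
E
```

```text
clock: 11.88
eef_pos: [550.4, 260.3, 209.4]
tcp_rot: [-3.141, -0.0, 2.815]
contact_force: [-1.5, 0.2, -1.5]
opening: 0.314
grasp_force: 59.2
t 11.8833 pos [550.4 260.3 209.4] rot [-3.141 -0.     2.815] units [ 0.01 -0.02  0.61]
level turn units [-0.0001 -0.0001  0.    ]
[]
knob 33 med [538.3 260.7 210.5] min [535.4 256.3 190.9] max [545.4 275.2 227.1]
rod mid 79 med [545.2 255.4 186.4] min [532.6 235.1 150.1] max [554.7 279.  199.8]
[[230.6, 222.2], [230.3, 219.8], [230.0, 217.0]]
```

View pics/s4.png

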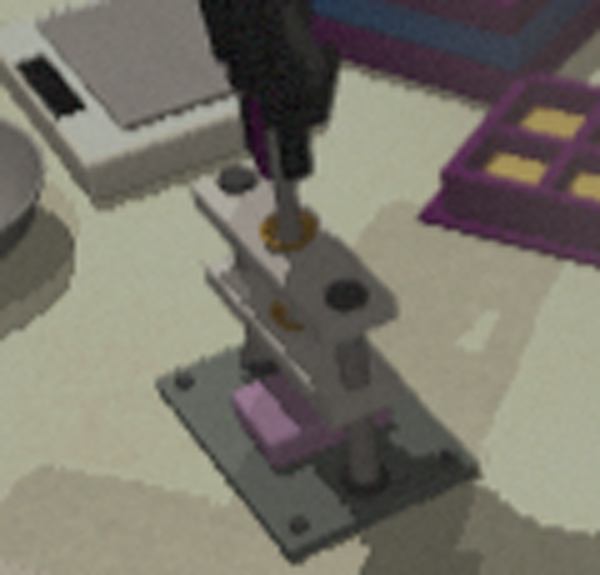

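The rod is through the upper funnel at crop (288,230) and the tip is still hidden in the lower bushing. The knob spans up to z ≈ 227 raw (≈225), which fits a tip at about 66 mm. 15 mm more to go.

```bash
python3 -m inch '[[0,0,0,0,0,0.12,1],[0,0,0,0,0,0.14,1],[0,0,0,0,0,0.14,1],[0,0,0,0,0,0.12,1],[0,0,0,0,0,0.08,1],[0,0,0,0,0,0,1],[0,0,0,0,0,0,1],[0,0,0,0,0,0,1]]'
python3 - <<'E'
from h import *
go([550,260,194])
for n in("side","top"):
    f=grab_frame(n); W=cloud(f); p=f["pixels"]
    hsv=cv2.cvtColor(p,cv2.COLOR_RGB2HSV)
    near=np.hypot(W[...,0]-550,W[...,1]-259)<25
    stat(n+" knob",W,near&(hsv[...,0]>135)&(hsv[...,0]<165)&(hsv[...,1]>120)&(W[...,2]>140)&(W[...,2]<230))
    stat(n+" rod shaft between funnel and knob",W,(np.hypot(W[...,0]-550,W[...,1]-259)<10)&(W[...,2]>152)&(W[...,2]<172))
    # soap: pale lilac on base
    d=np.load(f"f_{n}.npz"); 
    for nm,pp,WW in(("before",d["p"],d["W"]),("now",p,W)):
        h2=cv2.cvtColor(pp,cv2.COLOR_RGB2HSV); m=(h2[...,0]>140)&(h2[...,0]<170)&(h2[...,1]>40)&(WW[...,2]>12)&(WW[...,2]<36)&(np.hypot(WW[...,0]-550,WW[...,1]-259)<60); stat("  soap "+nm,WW,m)
E
```

```text
clock: 12.6
eef_pos: [550.5, 260.4, 194.6]
tcp_rot: [3.141, 0.0, 2.815]
contact_force: [0.4, 0.9, -0.3]
opening: 0.311
grasp_force: 59.2
t 12.6 pos [550.5 260.4 194.6] rot [3.141 0.    2.815] units [ 0.02 -0.02  0.03]
level turn units [0. 0. 0.]
side knob 31 med [538.3 261.6 199.4] min [534.5 257.3 177.2] max [547.9 278.5 213.2]
side rod shaft between funnel and knob 13 med [547.2 255.5 159. ] min [545.4 250.6 152.4] max [553.9 261.4 161.2]
  soap before 232 med [524.8 252.4  30.7] min [504.5 222.1  13.1] max [573.3 289.7  35.7]
  soap now 233 med [525.4 252.1  30.5] min [505.1 222.   12.4] max [573.3 287.5  35.6]
  soap before 136 med [524.1 256.7  30.5] min [506.8 222.4  14.8] max [589.5 290.7  35.5]
  soap now 64 med [518.3 263.8  30.9] min [506.8 245.5  24.2] max [529.6 287.6  34.6]
```

```bash
python3 -c "
from rig import r
print(r.sign_off())"
```

```text
the job is handed in; nothing more can be done
None
```

I lowered the long rod through both bushings and handed the job in at about 12.6 s of the 46 s, with the gripper still holding it at about 59 N. By my measurements the rod is upright and its tip is about 51 mm above the table, 19 mm clear of the soap, which has not moved. The tip was hidden from both cameras, so its height comes from the tool and knob positions, and the sign-off gave no verdict.

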